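# Hold the test plate in the optical detector of a cell separator

### The job

Ready the blood-cell separator's deck for its optical check: press both hinged tubing-clamp covers down until each clicks and stays shut by itself, and only then take the test plate from its stand and lower its blade through the slot in the top of the detector housing. Finish while still holding the plate there, upright, the blade well inside and the underside of its shoulder about 10 mm clear above the housing (not resting on it, not wedged hard against the sides); do not let go. Leave the other things on the table where they are.

Things in the scene. Friction and masses are not known exactly. Their poses are not given: they have to be found in the camera images.
- clamp_a: one of two alike tubing clamps on the white deck: fixed grey block 76 x 60 mm (x, y), 26 mm high, with a blue hinged cover. Origin: centre of its underside, z up, x from the cover's free edge towards its hinge. Hinge line: along y, 32 mm from the origin towards +x, 30 mm above the underside, between two grey posts 34 mm high that stand outside y = +-30 mm
- clamp_b: the other tubing clamp, the same in every way
- cover_a (a joint): angle of clamp_a's cover: 0 shut and level, grows as the free edge goes up and over to +x (stop 1.15 rad, starts at 0.75 to 1.0). Blue slab 56 mm wide, 8 mm thick, from 4 to 64 mm off the hinge line; outer face 6 mm above the hinge line when shut. A weak spring (under 1 N at the free edge) reopens it until its ball detent catches; a press of some 4 to 8 N near the free edge snaps it to 0
- cover_b (a joint): angle of clamp_b's cover: 0 shut and level, grows as the free edge goes up and over to +x (stop 1.15 rad, starts at 0.75 to 1.0). Blue slab 56 mm wide, 8 mm thick, from 4 to 64 mm off the hinge line; outer face 6 mm above the hinge line when shut. A weak spring (under 1 N at the free edge) reopens it until its ball detent catches; a press of some 4 to 8 N near the free edge snaps it to 0
- detector: optical detector: fixed hollow blue housing 70 x 74 mm (x, y), 68 mm high, with a white top plate 10 mm thick. Through the middle of the top goes the slot, 8 mm (x) by 38 mm (y), with a 1 mm chamfer; the chamber under it is 50 mm deep. Origin: centre of its underside, z up. It stands with the clamps in a row on the deck, in any of the three places
- slot (a point): centre of the slot's mouth, on the top face of the detector, 68 mm above the detector's underside; axes as the detector's (8 mm across x, 38 mm along y)
- plate: the loose test plate, 50 to 120 g, standing upright in its stand. Aluminium blade 6 mm thick (x), 36 mm wide (y), 46 mm long, the last 4 mm thinner (3 x 33 mm); above it a blue shoulder 16 x 54 mm (x, y), 5 mm thick, from 46 to 51 mm above the origin; above that a blue grip 20 mm thick (x), 36 mm wide (y), from 51 to 88 mm. Origin: centre of the blade's lower end, z up. The same either way round
- stand: fixed grey block 50 x 76 mm (x, y), 52 mm high on the table beside the deck, with a loose pocket 12 x 44 mm in which the plate hangs by its shoulder, blade down (its lower end is 6 mm above the table). Origin: centre of its underside
- deck: flat white panel 220 x 400 mm, 12 mm thick, fixed on the table; it carries the clamps and the detector (their undersides are 12 mm above the table). Origin: centre of its underside
- tape: bystander: paper tape roll lying on the deck's robot side, 44 mm across, 18 mm high. Origin: underside centre
- filter: bystander: small white filter capsule standing on the deck's robot side, 28 mm across, 30 mm high. Origin: underside centre
- bottle: bystander: white bottle, 60 mm across, 110 mm tall, beyond the stand. Origin: underside centre
- bowl: bystander: steel bowl, 90 mm across, 45 mm high, beyond the deck. Origin: underside centre
- jar: bystander: clear jar, 60 mm across, 70 mm high, beyond the deck. Origin: underside centre
- screwdriver: bystander: screwdriver 160 mm long lying left of the deck. Origin: on the table under its middle

How it is judged:
On the way, in this order (a step that is already met when the one before it is completed fails the run):
1. both clamp covers are shut and held by their detents (value of joint each of cover_a, cover_b below 0.05 rad and contact force between each of clamp_a, clamp_b and the arm below 0.5 N and contact force between each of clamp_a, clamp_b and the fingers below 0.5 N), for 0.2 s.
2. the plate's blade is through the detector's slot, held by the fingers (z of plate in the frame of detector between 0.025 and 0.039 m and x of plate in the frame of detector between -0.004 and 0.004 m and y of plate in the frame of detector between -0.004 and 0.004 m and angle between the x axis of plate and the x axis of detector, either way round below 0.2 rad and angle between plate's own z axis and vertical below 0.1 rad and contact force between plate and the fingers above 1 N), for 0.2 s.
At the end, for the whole second after the job is handed in: Both covers are shut (below 0.05 rad); the plate is gripped by the fingers, still, upright within 0.1 rad, its blade through the detector's slot with the shoulder's underside 3 to 17 mm above the top face, not jammed (under 15 N against the housing) (all of step 2 and value of joint each of cover_a, cover_b below 0.05 rad and contact force between plate and detector below 15 N and linear speed of plate below 0.02 m/s); the arm keeps its last pose, push and grip.
It fails at once if a bystander was moved more than 30 mm (distance of any of tape, filter, bottle, bowl, jar, screwdriver from where it was at the start of the episode above 0.03 m).
It also fails if it takes over 70 s, if anything falls off the work surface, if the arm or the gripper's body presses on something with over 40 N, if the wrist force passes 120 N, or if a joint passes its speed limit or range.

### The arm

A 6-joint arm with a two-finger parallel gripper is mounted at the origin on the work surface. World frame = base frame: x ahead of the robot, y to its left, z up, the work surface at z = 0. Lengths are in m, angles in rad, forces in N, time in s.
With the tool pointing down it reaches from about 0.275 to 1 m from the base axis. Payload 8.4 kg.
Tool frame: the origin (TCP) lies on the centre line of the jaws, within the pads' length; the fingertips stand 17 mm ahead of it and the grasp point (between the pads) lies 2 mm behind it (bot.tcp_to_tips is the z of the fingertips in the tool frame, in m); z points along the fingers, y is the line along which they close (so a half turn about z gives the same grasp; the last joint's range is limited). The gripper opens to 85 mm and grips with 20 to 120 N. Pads are 22 mm wide; open, the fingers measure 114 mm over their backs; the gripper's body (76 mm by 85 mm) begins 54 mm behind the grasp point. The pads swing forward as they close: fully open they stand 13 mm farther back than shut.
Start: joints at [-0.002, 0.353, 1.633, -0, 1.155, -0.002], TCP at [0.625, -0, 0.248] pointing down, gripper open.
Joint ranges: [-2.63, 2.63], [-0.92, 2.1], [0.06, 2.66], [-1.3, 4.44], [0, 2.69], [-3.02, 3.02]. Speed limits (rad/s): [2.22, 2.22, 2.79, 3.14, 3.14, 3.14].

### API

Orientations are given as a unit quaternion [x, y, z, w].
In Python, from workcell import bot, hand, kinematics, get_obs, vision, hand_in gives the robot as it stands. The module is installed in compiled form; this text tells all that it offers. Calls block until the motion is done:
- bot.reach(position, orientation): joint-space move of the TCP to a pose.
- bot.servo_line(position, ori=None, velocity=0.15): straight line of the TCP; ori=None keeps the orientation; velocity is the mean speed in m/s.
- bot.goto_joints(angles): joint-space move.
- hand.move_gripper(opening, strength=None): finger opening in m; strength is the grip in N (None keeps the last); returns when the fingers have stopped.
- bot.dwell(seconds).
- kinematics.solve_ik(position, orientation): joint angles nearest the present ones, or None.
- get_obs(): the state.
- vision.read_camera(name): name is "scene" or "side" or "wrist"; returns a dict with "frame" (384x512x3 uint8, red, green, blue), "intrinsics" (3x3 intrinsics, pixels), "dist" ([k1, k2, p1, p2, k3] as OpenCV has them; the pictures are not rectified), "view" (4x4, takes a point from world to camera coordinates). Camera axes: x right, y down, z forward; pixel columns grow to the right and rows downward; lengths in m; the calibration is good to about 2 mm. A picture is of the moment at which its call begins. There is no depth.
A pose or a line that the arm cannot do raises bot.IKError and nothing moves.
- hand_in(): hands the job in; it is judged then, once.
The state is a dict: "time_s": time; "joint_pos": joint angles; "joint_vel": joint speeds; "joint_efforts": joint torques, N m; "position": TCP position; "orientation": TCP orientation; "wrist_force": force on the tool from outside, world axes, zero at the start; "ft_torque": the same for the moment, N m; "gripper_width": finger opening in m; "grip_force": force on a finger pad.
Only numpy, scipy, OpenCV 4.12 (cv2) and the standard library are available. Lean on these libraries where they do the work, as an engineer would, in place of code of your own. Each camera call takes 0.05 s, during which the arm holds its last target. There are 200 camera calls.

## Working session

There is one attempt and no reset: what is moved stays moved. The work goes in short steps, each a Python script; the robot and the scene stay as the last script left them, time stands still between calls to the robot, and variables do not carry over. Pictures are saved under pics/ and viewed, at most 10 in all, crops included, and the job is handed in when it is done.

```bash
mkdir -p pics
python3 - <<'E'
from workcell import bot,hand,kinematics,get_obs,vision
import cv2,pickle,numpy as np
d={}
for n in("scene","side","wrist"):
    c=vision.read_camera(n);d[n]=c;cv2.imwrite(f"pics/{n}0.png",c["frame"][:,:,::-1])
    V=c["view"];print(n,(-V[:3,:3].T@V[:3,3]).round(3),V[2,:3].round(2),c["intrinsics"][0,0],np.round(c["dist"],3))
pickle.dump(d,open("cam0.pkl","wb"))
o=get_obs();print(o["time_s"],o["orientation"],o["wrist_force"],bot.tcp_to_tips)
E
```

```text
scene [1.716 0.412 0.849] [-0.79 -0.26 -0.56] 429.4190206838473 [-0.164  0.     0.     0.     0.   ]
side [ 0.146 -0.563  0.727] [ 0.48  0.6  -0.65] 376.35617402280485 [0.037 0.    0.    0.    0.   ]
wrist [0.625 0.082 0.374] [-0.   -0.32 -0.95] 340.6186386760394 [-0.025  0.     0.     0.     0.   ]
0.15 [ 7.07092831e-01  7.07120518e-01 -4.00955299e-04 -3.76029530e-04] [-0.05223993  0.57963005  0.11470446] 0.017
```

View pics/scene0.png

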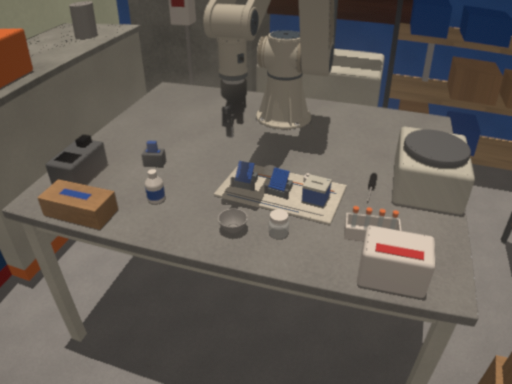

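View pics/side0.png

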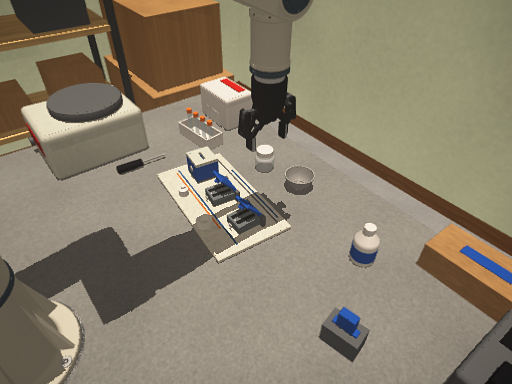

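View pics/wrist0.png

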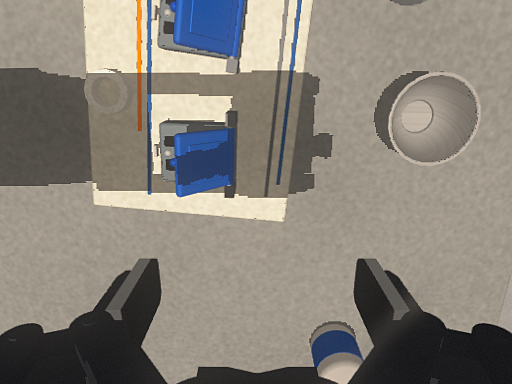

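The scene view shows the deck with the detector at its +y end, white top at about (316,183). The clamps are at (280,182) and (245,172), both covers open, and the stand with the plate is at (153,150). The side view confirms this: detector top (202,157), plate grip (347,318). In the wrist view, image right is +x and up is +y.

```bash
cat > h.py <<'E'
import numpy as np,cv2,pickle
from scipy.spatial.transform import Rotation as R
def ray(c,uv):
    V=c["view"];p=cv2.undistortPoints(np.array([[uv]],float),c["intrinsics"],np.array(c["dist"]))[0,0]
    d=V[:3,:3].T@np.array([*p,1]);return -V[:3,:3].T@V[:3,3],d/np.linalg.norm(d)
def onz(c,uv,z):
    o,d=ray(c,uv);return o+d*(z-o[2])/d[2]
def tri(obs):
    A=0;b=0;rs=[ray(*x) for x in obs]
    for o,d in rs:
        P=np.eye(3)-np.outer(d,d);A=A+P;b=b+P@o
    x=np.linalg.solve(A,b);return x,max(np.linalg.norm((np.eye(3)-np.outer(d,d))@(x-o)) for o,d in rs)
def proj(c,X):
    V=c["view"];r=cv2.Rodrigues(V[:3,:3])[0]
    return cv2.projectPoints(np.array(X,float).reshape(-1,3),r,V[:3,3],c["intrinsics"],np.array(c["dist"]))[0][:,0]
def down(yaw): # tool down; tool y axis (closing) at angle yaw from world x
    c,s=np.cos(yaw),np.sin(yaw);return R.from_matrix(np.array([[s,c,0],[-c,s,0],[0,0,-1.]])).as_quat()
E
python3 - <<'E'
from h import *
d=pickle.load(open("cam0.pkl","rb"))
print(R.from_quat([.7071,.7071,0,0]).as_matrix().round(2), down(0))
print("det",tri([(d["scene"],(316,183)),(d["side"],(202,157))]))
print("plate",tri([(d["scene"],(153,144)),(d["side"],(348,318))]))
print("bottle",onz(d["side"],(363,262),0)); print("jar",onz(d["side"],(265,166),0.03)); print("tape",onz(d["side"],(205,222),0.02),"bowl",onz(d["side"],(299,185),0.02))
w=d["wrist"]
for uv in [(93,205),(283,221)]: print("deck corner",onz(w,uv,.012))
for uv in [(232,112),(231,197)]: print("B posts",onz(w,uv,.046))
E
```

```text
Traceback (most recent call last):
  File "h.py", line 17, in down
    c,s=np.cos(yaw),np.sin(yaw);return R.from_matrix(np.array([[s,c,0],[-c,s,0],[0,0,-1.]])).as_quat()
                                       ~~~~~~~~~~~~~^^^^^^^^^^^^^^^^^^^^^^^^^^^^^^^^^^^^^^^^
  File "scipy/spatial/transform/_rotation.pyx", line 1143, in scipy.spatial.transform._rotation.Rotation.from_matrix
ValueError: Non-positive determinant (left-handed or null coordinate frame) in rotation matrix 0: [[ 0.  1.  0.]
 [-1.  0.  0.]
 [ 0.  0. -1.]].
```

```bash
sed -i 's/\[\[s,c,0\],\[-c,s,0\]/[[-s,c,0],[c,s,0]/' h.py
python3 - <<'E'
from h import *
d=pickle.load(open("cam0.pkl","rb"))
print(R.from_quat([.7071,.7071,0,0]).as_matrix().round(2), down(0))
print("det",tri([(d["scene"],(316,183)),(d["side"],(202,157))]))
print("plate",tri([(d["scene"],(153,144)),(d["side"],(348,318))]))
print("bottle",onz(d["side"],(363,262),0)); print("jar",onz(d["side"],(265,166),0.03)); print("tape",onz(d["side"],(205,222),0.02),"bowl",onz(d["side"],(299,185),0.02))
w=d["wrist"]
for uv in [(93,205),(283,221)]: print("deck corner",onz(w,uv,.012))
for uv in [(232,112),(231,197)]: print("B posts",onz(w,uv,.046))
E
```

```text
[[ 0.  1.  0.]
 [ 1.  0.  0.]
 [ 0.  0. -1.]] [0.70710678 0.70710678 0.         0.        ]
det (array([0.5911096 , 0.25447259, 0.07699721]), np.float64(0.001211777861283556))
plate (array([ 0.5247718 , -0.3659644 ,  0.08448965]), np.float64(0.003172120474602698))
bottle [ 0.72055026 -0.26502083  0.        ]
jar [0.75248467 0.15262082 0.03      ]
tape [0.47968737 0.06792546 0.02      ] bowl [0.78156267 0.02901441 0.02      ]
deck corner [ 0.43683234 -0.0531043   0.012     ]
deck corner [ 0.65375475 -0.07264984  0.012     ]
B posts [0.60047599 0.05291015 0.046     ]
B posts [ 0.59746485 -0.03168367  0.046     ]
```

Run:
```python
from workcell import bot,vision,get_obs
from h import *
d={}
for i,p in enumerate([(.55,.14,.33),(.59,.25,.27),(.525,-.33,.25),(.525,-.40,.25)]):
    bot.reach(p,down(0)); bot.dwell(.2); d[i]=vision.read_camera("wrist"); cv2.imwrite(f"pics/w{i}.png",d[i]["frame"][:,:,::-1])
    print(get_obs()["time_s"])
pickle.dump(d,open("cam1.pkl","wb"))
f=lambda i:cv2.resize(d[i]["frame"][:,:,::-1],(800,600),interpolation=cv2.INTER_CUBIC)
cv2.imwrite("pics/A.png",f(0));cv2.imwrite("pics/B.png",f(1))
m=np.vstack([d[i]["frame"][:300,:,::-1] for i in(2,3)]);cv2.imwrite("pics/C.png",m)
```

```text
1.1417
1.9833
4.3333
4.9667
```

View pics/A.png

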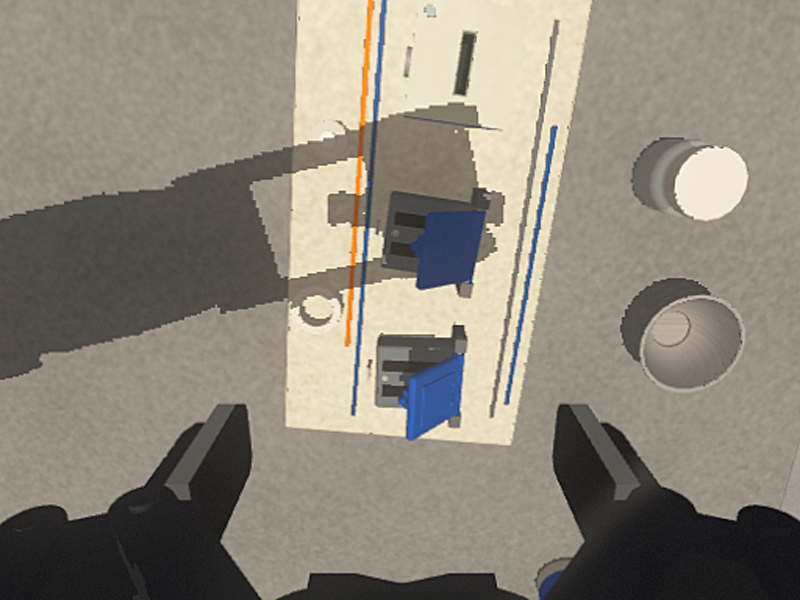

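View pics/B.png

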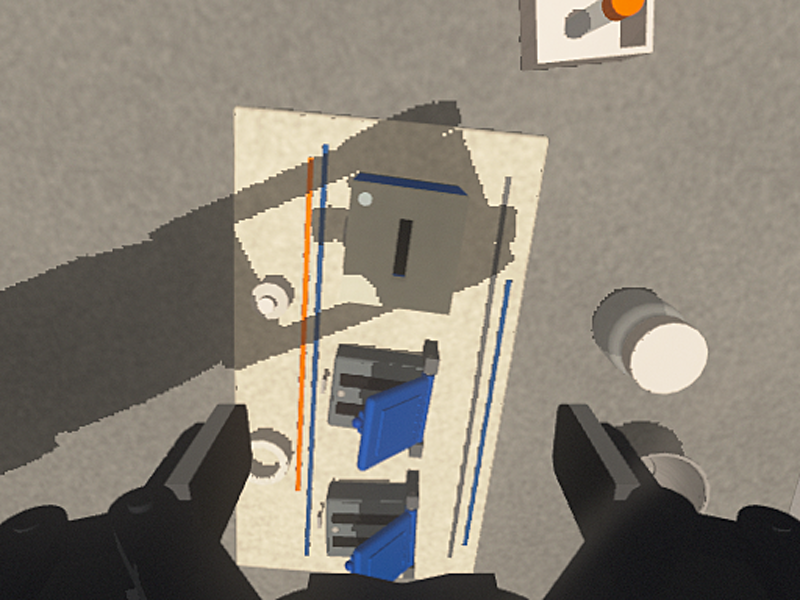

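View pics/C.png

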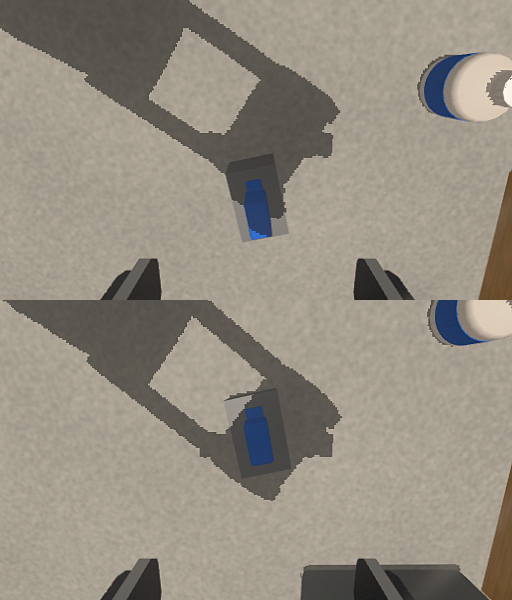

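Views A and B show the slot centred at about (466,64) in A and (403,248) in B. The two clamps have their posts at x≈480/465 (upper) and 460 (lower). View C shows the stand, turned a little, with the plate's grip at about (257,210) and (258,437−300). Next I'll fit models to the blue and dark masks.

```bash
cat > fit.py <<'E'
from h import *
from scipy.optimize import minimize
d=pickle.load(open("cam1.pkl","rb")); w0=pickle.load(open("cam0.pkl","rb"))["wrist"]
def box(a,b): return np.array([[x,y,z] for x in(a[0],b[0]) for y in(a[1],b[1]) for z in(a[2],b[2])])
def blue(c,roi):
    h=cv2.cvtColor(c["frame"],cv2.COLOR_RGB2HSV);m=((h[...,0]>100)&(h[...,0]<130)&(h[...,1]>110)).astype(np.uint8)
    k=np.zeros_like(m);x0,y0,x1,y1=roi;k[y0:y1,x0:x1]=1;m*=k
    n,l,s,_=cv2.connectedComponentsWithStats(m);return (l==1+np.argmax(s[1:,4])).astype(np.uint8)
def render(c,parts):
    m=np.zeros((768*2,1024*2),np.uint8)
    for P in parts:
        h=cv2.convexHull(((proj(c,P)+.5)*4-.5).astype(np.float32));cv2.fillConvexPoly(m,np.round(h).astype(int),255)
    return cv2.resize(m,(512,384),interpolation=cv2.INTER_AREA)/255.
def fit(model,views,x0,st):
    def cost(x):
        e=0
        for c,m in views:
            r=render(c,model(x));e+=1-np.minimum(r,m).sum()/np.maximum(r,m).sum()
        return e/len(views)
    for k in range(2):
        S=np.vstack([x0]+[np.array(x0)+np.eye(len(st))[i]*st[i] for i in range(len(st))])
        r=minimize(cost,x0,method="Nelder-Mead",options=dict(initial_simplex=S,xatol=1e-4,fatol=1e-4,maxiter=400));x0=r.x;st=np.array(st)/-2
    return r.x.round(4),round(r.fun,3)
Rz=lambda a:R.from_euler("z",a).as_matrix()
def cover(x):
    B=box((-.064,-.028,-.002),(-.004,.028,.006))@R.from_euler("y",x[3]).as_matrix().T
    return [B@Rz(x[2]).T+[x[0],x[1],.042]]
def plate(x):
    return [B@Rz(x[2]).T+[x[0],x[1],x[3]] for B in(box((-.008,-.027,.046),(.008,.027,.051)),box((-.01,-.018,.051),(.01,.018,.088)))]
E
python3 - <<'E'
from fit import *
print("cov1",fit(cover,[(d[0],blue(d[0],(255,125,325,190))),(d[1],blue(d[1],(222,230,285,305)))],[.6,.12,-.05,.85],[.01,.01,.1,.1]))
print("cov2",fit(cover,[(d[0],blue(d[0],(255,220,305,285))),(w0,blue(w0,(168,120,237,200)))],[.6,.01,-.05,.85],[.01,.01,.1,.1]))
print("plate",fit(plate,[(d[2],blue(d[2],(230,150,290,250))),(d[3],blue(d[3],(230,90,290,180)))],[.525,-.366,.15,.006],[.01,.01,.15,.005]))
s=[]
for i,roi in((0,(285,12,312,68)),(1,(248,132,270,184))):
    x0,y0,x1,y1=roi;g=d[i]["frame"][y0:y1,x0:x1].max(2).astype(float)
    m=g<.55*np.median(g); n,l,st,_=cv2.connectedComponentsWithStats(m.astype(np.uint8));m=l==1+np.argmax(st[1:,4])
    p=np.argwhere(m)[:,::-1]+[x0,y0];uv=p.mean(0);s.append((d[i],uv))
    q=np.array([onz(d[i],t,.08)[:2] for t in p]);rr=cv2.minAreaRect((q*1000).astype(np.float32))
    ev=np.linalg.eigh(np.cov(q.T))[1][:,1];print(uv,len(p),rr,onz(d[i],uv,.08),"yaw",np.arctan2(-ev[0]*np.sign(ev[1]),abs(ev[1])))
print("slot",tri(s))
E
```

```text
cov1 (array([ 0.6065,  0.1301, -0.1718,  0.8506]), np.float64(0.124))
cov2 (array([ 0.5979,  0.0101, -0.0684,  0.8205]), np.float64(0.096))
plate (array([ 0.5259, -0.3686,  0.1717,  0.0023]), np.float64(0.054))
[297.01960784  40.15686275] 306 ((590.52197265625, 258.2291259765625), (37.33368682861328, 8.518707275390625), 82.40090942382812) [0.59032861 0.25865348 0.08      ] yaw -0.1352766457076387
[257.23320158 157.56521739] 253 ((590.3504638671875, 260.37652587890625), (34.02101135253906, 6.693052768707275), 82.10697174072266) [0.59041973 0.26074101 0.08      ] yaw -0.13643103170928736
slot (array([0.59068969, 0.25934366, 0.07407282]), np.float64(0.00027999141340122677))
```

```bash
cat > press.py <<'E'
from workcell import bot,hand,get_obs
from h import *
def press(hx,hy,yaw):
    q=down(yaw);u=np.array([np.cos(yaw),np.sin(yaw)])
    def P(a,z): return [hx+u[0]*a,hy+u[1]*a,z+.017]
    pt=lambda t,r=.056:(-r*np.cos(t)+.006*np.sin(t)+.0145,.042+r*np.sin(t)+.006*np.cos(t))
    a,z=pt(1.05);bot.reach(P(a,.17),q);bot.servo_line(P(a,z),velocity=.15)
    f0=np.array(get_obs()["wrist_force"])
    for t in np.linspace(.95,0,14):
        a,z=pt(t);bot.servo_line(P(a,z),velocity=.08);f=np.array(get_obs()["wrist_force"])-f0;print(round(t,2),f.round(1))
        if np.linalg.norm(f)>25: print("stop");break
    for k in range(6):
        if f[2]>18: break
        z-=.001;bot.servo_line(P(a,z),velocity=.03);f=np.array(get_obs()["wrist_force"])-f0;print("dn",round(z,4),f.round(1))
    bot.servo_line(P(a,.17),velocity=.15);print(get_obs()["time_s"])
E
python3 - <<'E'
from press import *
from workcell import vision
bot.servo_line([.525,-.40,.28]);hand.move_gripper(0)
press(.598,.0105,-.07)
for n in("side","scene"): cv2.imwrite(f"pics/{n}2.png",vision.read_camera(n)["frame"][:,:,::-1])
E
```

```text
0.95 [-0.1  0.1 -0.9]
0.88 [-0.1  0.5 -0.2]
0.8 [-0.6  0.9  0.4]
0.73 [ 0.6  0.4 -0.8]
0.66 [0.4 0.9 0.8]
0.58 [ 0.3  0.3 -0.5]
0.51 [-0.2  0.9 -0.2]
0.44 [ 0.5  0.3 -0.1]
0.37 [ 0.4  1.  -0.5]
0.29 [ 0.4 -0.7  0. ]
0.22 [-0.1 -0.   1.3]
0.15 [ 0.4 -0.   5.2]
0.07 [-0.4  0.6 -0.9]
0.0 [1.2 1.5 2.7]
dn 0.047 [-2.5  0.1 13.7]
dn 0.046 [-5.9  1.1 24.8]
13.2917
```

Run:
```python
from press import *
from workcell import vision
press(.6055,.1295,-.15)
bot.reach([.56,.16,.30],down(0));bot.dwell(.1)
f=vision.read_camera("wrist")["frame"];cv2.imwrite("pics/w5.png",f[:,:,::-1])
```

```text
0.95 [ 0.3  0.6 -0.8]
0.88 [-0.5  0.3 -1.3]
0.8 [-0.  -1.2 -1.3]
0.73 [-0.7 -0.3 -0.8]
0.66 [-0.2 -1.  -0.6]
0.58 [-0.6  0.3 -1.4]
0.51 [-0.6 -0.3 -0.7]
0.44 [ 0.2 -0.3 -2. ]
0.37 [-0.6  0.1 -0.5]
0.29 [-1.   0.1 -0.7]
0.22 [-0.7 -1.1 -1.5]
0.15 [-0.4 -0.3  3.4]
0.07 [-0.8 -0.8 -0.7]
0.0 [ 0.6 -0.9  2.4]
dn 0.047 [-2.5 -0.5 12.4]
dn 0.046 [-6.3 -2.4 22.4]
19.5917
```

View pics/w5.png

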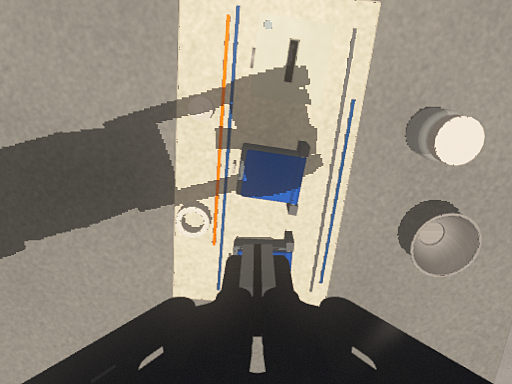

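Both covers now lie flat: clamp 1 at (272,172), and clamp 2 below the fingers at (265,255). Both snap-throughs also showed in the force log. Next I'll grasp the plate.

Run:
```python
from workcell import bot,hand,get_obs,vision
from h import *
q=down(.172);x,y=.5259,-.3686
bot.servo_line([.56,.1,.30],velocity=.3)
hand.move_gripper(.07)
bot.reach([x,y,.22],q);bot.servo_line([x,y,.115]);bot.servo_line([x,y,.078],velocity=.06)
print(get_obs()["wrist_force"])
hand.move_gripper(0,40);o=get_obs();print(o["gripper_width"],o["grip_force"],o["wrist_force"])
bot.servo_line([x,y,.25],velocity=.12);o=get_obs();print(o["gripper_width"],o["grip_force"],o["wrist_force"])
bot.reach([.5904,.20,.25],down(-.137));bot.dwell(.2)
c=vision.read_camera("wrist");s=vision.read_camera("side")
pickle.dump([c,s],open("cam2.pkl","wb"))
sx,sy,a=.5904,.259,-.137
cs=[[sx+u*np.cos(a)-v*np.sin(a),sy+u*np.sin(a)+v*np.cos(a),.08] for u,v in((-.004,-.019),(.004,-.019),(.004,.019),(-.004,.019))]
print(proj(c,cs).round(1));print(get_obs()["time_s"])
b=cv2.resize(c["frame"][:,:,::-1],(800,600),interpolation=cv2.INTER_CUBIC);cv2.imwrite("pics/w6.png",b)
```

```text
[ 0.18013714 -0.34658163 -0.26900968]
0.019396858270468317 39.2684930562973 [0.347858   0.06893861 3.16204357]
0.01947962731708444 39.01036262512207 [ 0.24707453  0.59274588 -1.68405534]
[[243.  130.4]
 [252.3 130.4]
 [252.   84.4]
 [242.4  84.4]]
29.0917
```

View pics/w6.png

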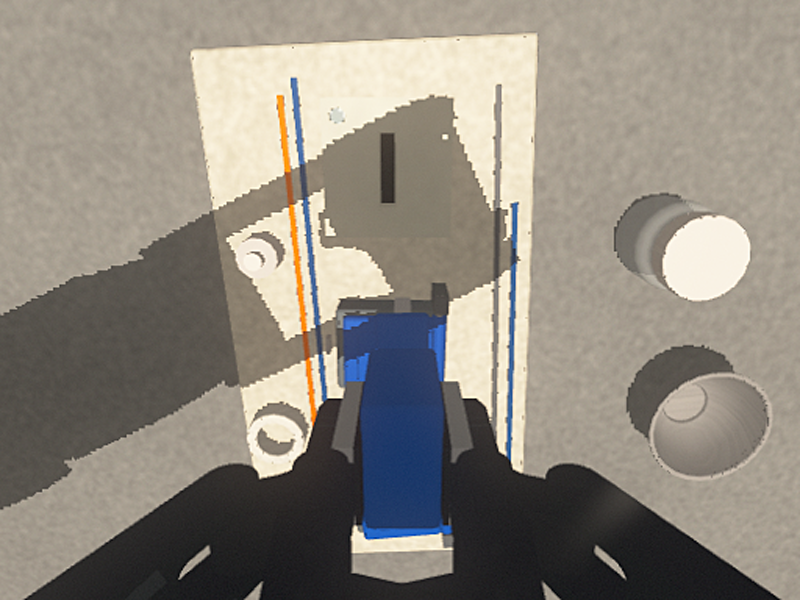

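The slot is dark at (381–395, 133–203) of the 800-px picture and aligned with image vertical, within 1 px of the prediction. The plate is held at (403,440), with its blade end just visible at about (402,305). Now I'll compare the predicted plate edges with the picture.

Run:
```python
from h import *
from workcell import get_obs
c,_=pickle.load(open("cam2.pkl","rb"));a=-.137
T=np.array(get_obs()["position"]);print(T)
L=lambda u,v,w:T+[u*np.cos(a)-v*np.sin(a),u*np.sin(a)+v*np.cos(a),w-.072]
for n,P in dict(bladeend=[(-.003,.018,.004),(.003,.018,.004)],tip=[(-.0015,.0165,0),(.0015,.0165,0)],shoulder=[(-.008,.027,.046),(.008,.027,.046),(-.008,.027,.051),(.008,.027,.051)],griptop=[(-.01,.018,.088),(.01,.018,.088),(-.01,-.018,.088),(.01,-.018,.088)]).items():
    print(n,(proj(c,[L(*p) for p in P])*1.5625+.28).round(0).tolist())
g=c["frame"].max(2).astype(float)[80:136,236:262];m=g<50
p=np.argwhere(m)[:,::-1]+[236,80];print(len(p),p.mean(0),np.percentile(p,[0,100],axis=0)); print(onz(c,p.mean(0),.08))
q=np.array([onz(c,t,.08)[:2] for t in p]);ev=np.linalg.eigh(np.cov(q.T))[1][:,1];print("yaw",np.arctan2(-ev[0]*np.sign(ev[1]),abs(ev[1])))
cv2.imwrite("pics/z.png",cv2.resize(c["frame"][185:265,205:311,::-1],None,fx=7,fy=7,interpolation=cv2.INTER_NEAREST))
```

```text
[0.59054026 0.19959054 0.24999083]
bladeend [[394.0, 299.0], [410.0, 299.0]]
tip [[398.0, 299.0], [406.0, 299.0]]
shoulder [[376.0, 313.0], [429.0, 313.0], [375.0, 319.0], [429.0, 319.0]]
griptop [[360.0, 410.0], [445.0, 410.0], [363.0, 534.0], [441.0, 534.0]]
24 [249.83333333 123.83333333] [[245. 113.]
 [251. 129.]]
[0.59049022 0.24544573 0.08      ]
yaw -0.37597116619475074
```

View pics/z.png

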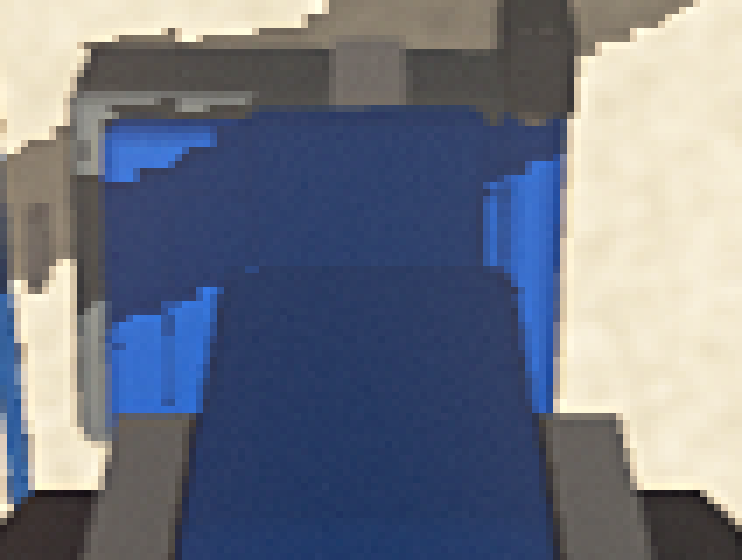

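The zoom shows the blade end at (394–411, 297.5) against a predicted (394–410, 299), so the grasp and calibration agree to under 1 mm. I'll refine the slot position and insert with force checks.

Run:
```python
from h import *
from workcell import bot,get_obs,vision
import sys
c,_=pickle.load(open("cam2.pkl","rb"))
x0,y0=238,78;g=c["frame"].max(2).astype(float)[y0:138,x0:260];m=g<.6*np.median(g)
n,l,st,_=cv2.connectedComponentsWithStats(m.astype(np.uint8));m=l==1+np.argmax(st[1:,4])
p=np.argwhere(m)[:,::-1]+[x0,y0];q=np.array([onz(c,t,.08)[:2] for t in p])
ev=np.linalg.eigh(np.cov(q.T))[1][:,1];a=np.arctan2(-ev[0]*np.sign(ev[1]),abs(ev[1]));X=q.mean(0)
print(len(p),p.min(0),p.max(0),X,a)
if abs(X[0]-.5905)>.003 or abs(X[1]-.259)>.004 or abs(a+.137)>.05: sys.exit("check")
Q=down(a);bot.servo_line([*X,.25],Q);bot.servo_line([*X,.160],Q,velocity=.1);bot.dwell(.2)
f0=np.array(get_obs()["wrist_force"])
for z in np.arange(.156,.1155,-.004):
    bot.servo_line([*X,z],Q,velocity=.04);f=np.array(get_obs()["wrist_force"])-f0;print(round(z,3),f.round(1))
    if np.linalg.norm(f)>12: print("stop");break
bot.dwell(.3);o=get_obs();print(o["position"],(np.array(o["wrist_force"])-f0).round(1),np.round(o["ft_torque"],2),o["grip_force"],o["gripper_width"],o["time_s"])
W=vision.read_camera("wrist");s=vision.read_camera("side");pickle.dump([W,s],open("cam3.pkl","wb"))
i=cv2.resize(s["frame"][110:220,140:290,::-1],(600,440),interpolation=cv2.INTER_CUBIC);cv2.imwrite("pics/s7.png",i)
```

```text
353 [244  86] [252 129] [0.5904977  0.25908764] -0.14556674322937305
0.156 [ 0.8 -0.1  1.3]
0.152 [ 1.3 -1.2  1.2]
0.148 [ 1.1 -0.1  2.5]
0.144 [ 0.6 -1.1  0.9]
0.14 [-0.1 -1.5 -0.5]
0.136 [ 0.2 -1.9  0.6]
0.132 [ 1.  -3.1 -1.2]
0.128 [ 1.2 -3.4 -1.6]
0.124 [ 2.4 -4.2 -1.2]
0.12 [ 2.2 -5.5 -0.9]
0.116 [ 1.6 -6.3 -0.9]
[0.5905483  0.25887289 0.11593642] [ 1.2 -5.3 -0.5] [-1.06 -0.19 -0.01] 39.761443734169006 0.019719654109753786 33.9333
```

View pics/s7.png

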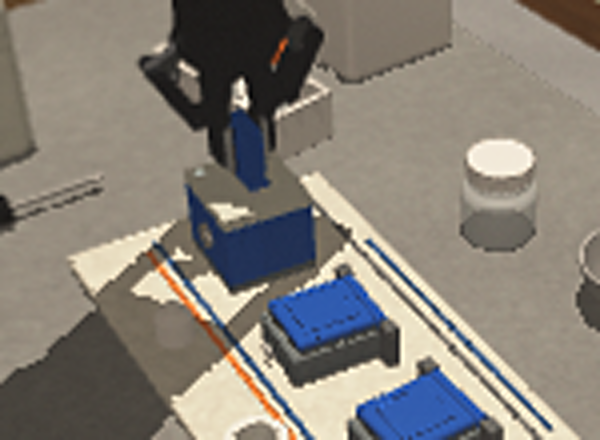

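The side view shows both covers shut and flat, and the plate upright in the detector with its blade inside. About 5 N is pushing it toward −y, so I'll ease it that way and check the predicted grip and shoulder pixels.

Run:
```python
from h import *
from workcell import bot,get_obs
o=get_obs();X=np.array([.5905,.25909,.116]);a=-.1456
for k in range(3):
    X=X+[0,-.0004,0];bot.servo_line(list(X),velocity=.01);bot.dwell(.3);o=get_obs();print(np.round(o["wrist_force"],1),np.round(o["ft_torque"],2),o["grip_force"])
_,s=pickle.load(open("cam3.pkl","rb"));T=np.array(o["position"])
L=lambda u,v,w:T+[u*np.cos(a)-v*np.sin(a),u*np.sin(a)+v*np.cos(a),w-.072]
for n,w,h,z in(("griptop",.01,.018,.088),("shoulder bottom",.008,.027,.046),("mouth",.004,.019,.036)):
    print(n,((proj(s,[L(i*w,j*h,z) for i in(-1,1) for j in(-1,1)])-[140,110])*4).round(0).tolist())
print(o["time_s"])
```

```text
[ 0.  -3.7 -3.2] [-0.64 -0.11 -0.04] 39.8157012462616
[ 0.6  0.1 -0.3] [-0.04  0.    0.04] 39.96525228023529
[-0.2 -0.1 -0.8] [-0.01 -0.02 -0.01] 39.96509671211243
griptop [[234.0, 138.0], [214.0, 114.0], [260.0, 131.0], [240.0, 107.0]]
shoulder bottom [[247.0, 192.0], [218.0, 156.0], [267.0, 186.0], [237.0, 150.0]]
mouth [[249.0, 196.0], [228.0, 171.0], [259.0, 193.0], [238.0, 168.0]]
35.6833
```

Side force is now zero, and the shoulder's lower edge in the picture (about (262,187)) matches the prediction for 10 mm clearance. Handing in.

```bash
python3 -c "
from workcell import hand_in
print(hand_in())"
```

```text
the job is handed in; nothing more can be done
None
```

I handed the job in at about 36 s: both covers snapped shut, and the plate is held upright in the detector slot with its shoulder about 10 mm above the housing and almost no side force; no verdict was returned.

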